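# Put the mixed-up washing things back on their own stands

## Robot

A 7-joint arm with a two-finger parallel gripper is mounted at the origin on the work surface. World frame = base frame: x ahead of the robot, y to its left, z up, the work surface at z = 0. Lengths are in m, angles in rad, forces in N, time in s.
With the tool pointing down it reaches from about 0.4 to 0.85 m from the base axis. Payload 4.5 kg.
Tool frame: the origin (TCP) lies on the centre line of the jaws, within the pads' length; the fingertips stand 11 mm ahead of it and the grasp point (between the pads) lies 8 mm behind it; z points along the fingers, y is the direction in which the jaws open and shut (so a half turn about z gives the same grasp; the last joint's range is limited). The gripper opens to 88 mm and grips with 3 to 60 N. Pads are 18 mm wide; open, the fingers measure 123 mm over their backs; the gripper's body (75 mm by 187 mm) begins 45 mm behind the grasp point.
Start: joints at [-1.262, 0.689, -0.195, 1.565, 0.157, 0.902, -0.215], TCP at [0.17, 0.602, 0.25] pointing down, gripper open.
Joint ranges: [-3.01, 3.01], [-0.46, 2.08], [-1.47, 1.51], [0.13, 2.56], [-1, 4.14], [0.04, 2.09], [-2.66, 2.66]. Speed limits (rad/s): [2.57, 2.57, 3.14, 3.14, 3.14, 3.14, 3.14].

## Interface

Orientations are given as a unit quaternion [w, x, y, z].
In Python, from cell import robot, grab_frame, job, spotter gives the robot as it stands. The module is installed in compiled form; this text tells all that it offers.
- The arm moves only by the tool move_arm, never from a script. Its argument "motion" is a list of rows, each a list of 3 entries, a list of its own where there are three numbers: the opening, from 0 (shut) to 1 (fully open), then the shift along the tool's x, y, z in m, then the turn about the tool's z in rad. A call has 1 to 20 rows; each row shifts and turns the commanded pose from where the row before left it, along the tool's axes as they then stand; what a row does not reach is not made up. A row lasts 1/10 s, in which the tool goes at most 50 mm and 8.59 degrees, less where a joint would pass 70% of its speed; a pose out of reach is approached as far as the arm can. A call is refused whole if a number of a shift passes 0.05 or a number of a turn 0.15, either way. A call with a gripper value outside its range is refused whole. The fingers move at their own pace and stop on an object; the grip force is fixed at half the most. Time passes only in rows, so rows that do not move let the fingers close. It gives the time, the measured TCP pose, the force and the opening at its end, in the units of the state.
- robot.read_state(): the state, without advancing time (a new reading comes with each control period).
- grab_frame(name): name is "scene" or "top" or "wrist"; returns a dict with "img" (384x512x3 uint8, red, green, blue), "fx", "fy", "cx", "cy" (pixels), "k1" (the pictures are not rectified: a ray, as slopes to the right and down, at radius r is drawn at 1 + k1 r^2 times it, then the intrinsics apply), "extrinsics" (4x4, takes a point from camera to world coordinates); the wrist camera has in their place "tool_from_camera" (4x4, takes a point from camera to tool coordinates, whose origin is the TCP and whose axes are the flange's). Camera axes: x right, y down, z forward; pixel columns grow to the right and rows downward; lengths in m; the calibration is good to about 2 mm. A picture is of the moment at which its call begins: read the wrist's pose just before it. There is no depth.
- job.hand_in(): hands the job in, once; it reports no verdict.
Trained networks look in the newest picture that a camera, given by its name, has taken for a name from the list of things; names that differ only in an ending like _2 or _b are one class to them, and where a whole thing is asked for, a point or a joint stands for the part that bears it (a point fixed in the world has none). Each returns a list of dicts, best first, with "confidence" (0 to 1); they miss things now and then, are a little off and sometimes report something else, mostly with a low value. They report only what shows in the picture. A call takes as long as a camera call.
- spotter.silhouettes(camera, name): "mask" (384x512 bool, what is visible of it) and "bbox" ([left, top, right, bottom] in pixels, round what is visible of it).
- spotter.spot_point(camera, name): "at" ([row, column] in pixels: a listed point, or the origin of a listed thing).
The state is a dict: "t": time; "joint_positions": joint angles; "qvel": joint speeds; "effort": joint torques, N m; "tool_pos": TCP position; "tcp_rot": TCP orientation; "contact_force": force on the tool from outside, world axes, zero at the start; "moment": the same for the moment, N m; "gripper_width": finger opening in m.
Only numpy, scipy, OpenCV 4.12 (cv2) and the standard library are available. Lean on these libraries where they do the work, as an engineer would, in place of code of your own. Each camera call takes 0.05 s, during which the arm holds its last target. There are 200 camera calls.

## Task

The scrub brush, the white bottle and the soap dish have been left on one another's stands: put the brush lengthwise on the slatted wooden rack, the bottle upright on the round cork mat, and the soap dish upright on the square clay tile, each in the middle of its stand. The bench top is grimy, so never put any of the three down on the bench itself: use the empty dark board as the spot in between. Leave the dipper, the clothespin box and the soap bars where they are.

Things in the scene. Friction and masses are not known exactly. Their poses are not given: they have to be found in the camera images.
- scrub_brush: Blue plastic scrub brush standing on its pale bristles, 160 g: body 130 (x) by 52 (y), from 20 to 38 mm above the bristle ends, 76 mm high in all. A straight bridge handle runs above it along x: 112 mm long, 24 mm thick across y, from 60 to 76 mm high, with open space below it. Origin: centre of the bristle ends; x along the length, z up. At the start it stands on the square tile.
- bottle: Small closed white round bottle, flip-top lid shut, 220 g: 56 mm in diameter with straight sides up to 90 mm, then a narrower neck and cap (36 mm across), 117 mm high in all. Origin: centre of its underside; z up. At the start it stands on the slatted rack.
- soap_dish: Grey plastic soap dish with straight sides, a pale cake of soap fixed inside it, 140 g: 104 (x) by 56 (y) by 34 mm high, walls 4 mm; the soap does not stand above the rim. Origin: centre of its underside; x along the length, z up. At the start it stands on the round mat.
- slat_rack: Fixed oblong rack of three pale wooden slats along x, 170 (x) by 78 (y) mm, flat top 15 mm above the bench. The brush belongs here. Origin: centre of its underside, on the bench; x along the length.
- round_mat: Fixed round cork mat, 124 mm in diameter, flat top 15 mm above the bench. The bottle belongs here. Origin: centre of its underside, on the bench.
- square_tile: Fixed square reddish clay tile, 122 by 122 mm, flat top 15 mm above the bench. The soap dish belongs here. Origin: centre of its underside, on the bench.
- spare_board: Fixed plain dark wooden board, 140 (x) by 100 (y) mm, flat top 15 mm above the bench, empty at the start: the spot in between. Origin: centre of its underside, on the bench; x along the length.
- dipper: Bystander: open green plastic water dipper, 120 mm across the rim, 85 mm high, its flat handle reaching out along x to 160 mm from the centre. Origin: centre of its underside.
- pin_box: Bystander: open white box 110 by 85 by 40 mm with six yellow clothespins. Origin: centre of its underside.
- soap_bars: Bystander: two pale bars of laundry soap stacked as one, 110 by 42 by 50 mm. Origin: centre of its underside.

How it is judged:
On the way:
1. one of the three things stands on the dark spare board (((horizontal distance between scrub_brush and spare_board below 0.06 m and z of scrub_brush in the frame of spare_board below 0.025 m and contact force between scrub_brush and the fingers below 0.05 N) or (horizontal distance between bottle and spare_board below 0.06 m and z of bottle in the frame of spare_board below 0.025 m and contact force between bottle and the fingers below 0.05 N) or (horizontal distance between soap_dish and spare_board below 0.06 m and z of soap_dish in the frame of spare_board below 0.025 m and contact force between soap_dish and the fingers below 0.05 N))), for 0.2 s.
At the end, for the whole second after the job is handed in: Brush on the slatted rack, bottle on the round mat, soap dish on the square tile: each centre within 15 mm of its stand's centre (seen from above), standing flat on the stand's top, upright within 0.12 rad, at rest and released; the brush's length within 0.25 rad of the rack's (either way round) (horizontal distance between scrub_brush and slat_rack below 0.015 m and z of scrub_brush in the frame of slat_rack between 0.011 and 0.02 m and angle between each of scrub_brush, bottle, soap_dish's own z axis and vertical below 0.12 rad and linear speed of each of scrub_brush, bottle, soap_dish below 0.02 m/s and angular speed of each of scrub_brush, bottle, soap_dish below 0.2 rad/s and horizontal distance between bottle and round_mat below 0.015 m and z of bottle in the frame of round_mat between 0.011 and 0.02 m and horizontal distance between soap_dish and square_tile below 0.015 m and z of soap_dish in the frame of square_tile between 0.011 and 0.02 m and angle between the x axis of scrub_brush and the x axis of slat_rack, either way round below 0.25 rad); the robot touches nothing.
It fails at once if the brush, the bottle or the soap dish is put down (or falls) on the bench itself (height (world z) of any of scrub_brush, bottle, soap_dish below 0.007 m).
It fails at once if the dipper, the clothespin box or the soap bars are shifted by more than 25 mm (distance of any of dipper, pin_box, soap_bars from where it was at the start of the episode above 0.025 m).
It also fails if it takes over 112 s, if anything falls off the work surface, if the arm or the gripper's body presses on something with over 40 N, if the wrist force passes 120 N, or if a joint passes its speed limit or range.

## Working session

There is one attempt and no reset: what is moved stays moved. The work goes in short steps, Python scripts to look and compute and a tool call to move; the robot and the scene stay as the last step left them, time stands still between calls to the robot, and variables do not carry over. Pictures are saved under pics/ and viewed, about 12 in all and at most 16, crops included, and the job is handed in when it is done.

Besides the shell and the picture viewer there is one more tool, called after ">>>" as name(argument=value, ...), one argument or row to a line, values as JSON. move_arm: Moves the arm, as the interface text tells. Its arguments: {"type":"object","properties":{"motion":{"type":"array","items":{"type":"array"}}},"required":["motion"]}

```bash
mkdir -p pics
cat > h.py <<'E'
import numpy as np, cv2
from cell import robot, grab_frame, job, spotter
def ray(f,rc):
    d=np.array([(rc[1]-f['cx'])/f['fx'],(rc[0]-f['cy'])/f['fy']]);u=d.copy()
    for _ in range(20): u=d/(1+f['k1']*(u@u))
    return np.array([u[0],u[1],1])
def toworld(f,rc,z,E=None):
    E=f['extrinsics'] if E is None else E
    E=np.array(E);r=E[:3,:3]@ray(f,rc);o=E[:3,3]
    return o+r*(z-o[2])/r[2]
def save(f,n): cv2.imwrite('pics/'+n,cv2.cvtColor(f['img'],cv2.COLOR_RGB2BGR))
def maskaxis(f,m,z,E=None):
    c=max(cv2.findContours(m.astype(np.uint8),0,2)[0],key=cv2.contourArea)[:,0]
    P=np.array([toworld(f,(p[1],p[0]),z,E)[:2] for p in c],np.float32)
    (c,s,a)=cv2.minAreaRect(P)
    if s[0]<s[1]: a+=90
    return np.round(c,4),np.round(sorted(s),3),round((a+90)%180-90,1)
E
python3 - <<'E'
from h import *
s=robot.read_state();print(s)
f=grab_frame('top');save(f,'top0.png');print(np.array(f['extrinsics']).round(3),f['fx'])
H=dict(scrub_brush=(.015,.053),bottle=(.015,.105),soap_dish=(.015,.049),slat_rack=(0,.015),round_mat=(0,.015),square_tile=(0,.015),spare_board=(0,.015),dipper=(0,.085),pin_box=(0,.04),soap_bars=(0,.05))
for n,(zo,zt) in H.items():
    a=spotter.spot_point('top',n)[:2];b=spotter.silhouettes('top',n)[:1]
    print(n,[(np.round(toworld(f,q['at'],zo)[:2],4),round(q['confidence'],2),np.round(q['at'])) for q in a],[maskaxis(f,q['mask'],zt) for q in b])
f=grab_frame('scene');save(f,'scene0.png')
E
```

```text
{'t': 0.0, 'joint_positions': array([-1.26220821,  0.68996333, -0.19451494,  1.5663361 ,  0.15728966,
        0.90252415, -0.21510532]), 'qvel': array([ 0.00015542,  0.00061407, -0.00018373, -0.00092703, -0.00030031,
        0.00039324,  0.00137454]), 'effort': array([-3.68116230e-05, -5.27561653e+01, -1.26698624e+00, -1.53426594e+01,
       -5.26627852e-02,  6.74439972e-03,  1.74921329e-04]), 'tool_pos': array([0.16946737, 0.60094543, 0.24892505]), 'tcp_rot': array([-6.09994298e-05,  1.36926262e-01,  9.90580816e-01, -9.18066743e-04]), 'contact_force': array([0.44662181, 0.36798652, 0.67485815]), 'moment': array([ 0.02791632,  0.00617084, -0.03788006]), 'gripper_width': 0.0878876439537444}
[[-0.016 -0.981  0.191  0.425]
 [-1.     0.016 -0.003 -0.008]
 [-0.    -0.191 -0.982  0.96 ]
 [ 0.     0.     0.     1.   ]] 401.3969339027258
scrub_brush [(array([0.6456, 0.2087]), 0.8, array([180., 161.]))] [(array([0.6461, 0.2063]), array([0.054, 0.134]), 1.4)]
bottle [(array([ 0.4625, -0.2612]), 0.73, array([253., 359.]))] [(array([ 0.4577, -0.2565]), array([0.053, 0.077]), -77.7)]
soap_dish [(
[... 446 characters left out ...]
ray([0.063, 0.123]), -71.0)]
square_tile [(array([0.6519, 0.2098]), 0.59, array([179., 162.])), (array([ 0.7029, -0.3212]), 0.49, array([156., 375.]))] [(array([0.6548, 0.1729]), array([0.053, 0.125]), 15.5)]
spare_board [(array([ 0.4651, -0.2697]), 0.49, array([252., 361.]))] [(array([0.4768, 0.0303]), array([0.1 , 0.14]), -22.5)]
dipper [(array([0.7523, 0.0286]), 0.94, array([139., 235.]))] [(array([0.7901, 0.0087]), array([0.121, 0.224]), -21.4)]
pin_box [(array([0.4814, 0.3626]), 0.74, array([249.,  98.]))] [(array([0.473 , 0.3426]), array([0.1  , 0.109]), -0.6)]
soap_bars [(array([ 0.6985, -0.3124]), 0.69, array([157., 372.]))] [(array([ 0.693 , -0.3069]), array([0.05 , 0.116]), -13.4)]
```

View pics/top0.png

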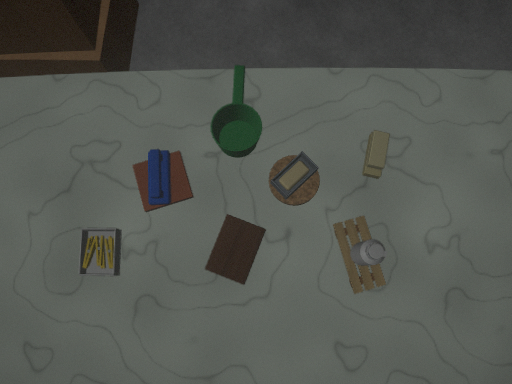

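View pics/scene0.png

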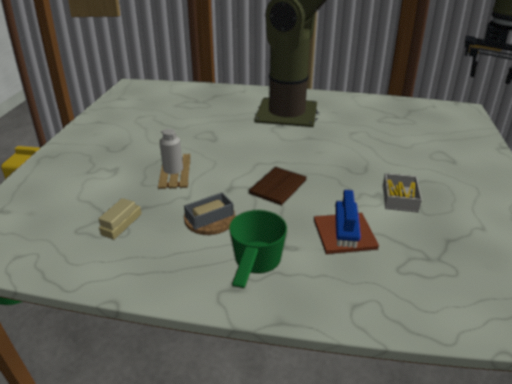

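The top view shows the brush at about (col 158, row 177) on the red tile. The dish is at (294, 175) on the cork mat, the bottle at (371, 250) on the rack, and the empty board at (236, 249). The scene view agrees with this. I'll fly over each stand with the wrist camera on the way to the bottle.

```bash
cat >> h.py <<'E'
from scipy.spatial.transform import Rotation as R
def rot(s): return R.from_quat(np.roll(s['tcp_rot'],-1)).as_matrix()
def plan(x,y,z=None,ang=None,step=.04):
    "shift in tool axes to world x,y,z, then turn so the jaw axis is at ang deg (nearest)"
    s=robot.read_state();M=rot(s);p=s['tool_pos']
    d=M.T@(np.array([x,y,p[2] if z is None else z])-p);n=int(np.ceil(np.linalg.norm(d)/step)) or 1
    print('t',round(s['t'],1),'pos',p.round(4),'jaw',round(np.degrees(np.arctan2(M[1,1],M[0,1])),1),'w',round(s['gripper_width'],4),'j7',round(s['joint_positions'][6],2),'tilt',M[:2,2].round(4))
    print('total',d.round(4),'rows',n,'each',(d/n).round(4))
    if ang is not None:
        a=np.degrees(np.arctan2(M[1,1],M[0,1]))-ang;a=np.radians((a+90)%180-90);m=int(np.ceil(abs(a)/.14)) or 1
        print('turn',round(a,3),'rows',m,'each',round(a/m,4))
def wrist(n=None):
    s=robot.read_state();f=grab_frame('wrist');E=np.eye(4);E[:3,:3]=rot(s);E[:3,3]=s['tool_pos']
    f['extrinsics']=E@np.array(f['tool_from_camera'])
    if n: save(f,n)
    return f
E
python3 - <<'E'
from h import *
plan(.60,.21,.30); f=grab_frame('wrist');print(np.array(f['tool_from_camera']).round(3),f['fx'])
E
```

```text
t 1.1 pos [0.1696 0.6016 0.2498] jaw 74.3 w 0.0881 j7 -0.22 tilt [-0.      0.0001]
total [-0.5206 -0.2601 -0.0503] rows 15 each [-0.0347 -0.0173 -0.0034]
[[-0.001 -0.959 -0.282  0.073]
 [ 1.    -0.001 -0.001  0.   ]
 [ 0.001 -0.282  0.959 -0.135]
 [ 0.     0.     0.     1.   ]] 345.67674920296923
```

>>> move_arm(
  motion=[
    [1,[-0.0347,-0.0173,-0.0034],0],
    [1,[-0.0347,-0.0173,-0.0034],0],
    [1,[-0.0347,-0.0173,-0.0034],0],
    [1,[-0.0347,-0.0173,-0.0034],0],
    [1,[-0.0347,-0.0173,-0.0034],0],
    [1,[-0.0347,-0.0173,-0.0034],0],
    [1,[-0.0347,-0.0173,-0.0034],0],
    [1,[-0.0347,-0.0173,-0.0034],0],
    [1,[-0.0347,-0.0173,-0.0034],0],
    [1,[-0.0347,-0.0173,-0.0034],0],
    [1,[-0.0347,-0.0173,-0.0034],0],
    [1,[-0.0347,-0.0173,-0.0034],0],
    [1,[-0.0347,-0.0173,-0.0034],0],
    [1,[-0.0347,-0.0173,-0.0034],0],
    [1,[-0.0347,-0.0173,-0.0034],0],
    [1,[0,0,0],0],
    [1,[0,0,0],0],
  ],
)

```text
t: 2.85
tool_pos: [0.6005, 0.2097, 0.3004]
tcp_rot: [-0.0, 0.138, 0.99, 0.0]
contact_force: [-0.7, 0.7, -0.4]
gripper_width: 0.0881
```

```bash
cat >> h.py <<'E'
H=dict(scrub_brush=(.015,.053),bottle=(.015,.105),soap_dish=(.015,.049),slat_rack=(0,.015),round_mat=(0,.015),square_tile=(0,.015),spare_board=(0,.015))
def look(cam,names,png=None):
    f=wrist(png) if cam=='wrist' else grab_frame(cam)
    for n in names:
        zo,zt=H[n]
        a=spotter.spot_point(cam,n)[:2];b=spotter.silhouettes(cam,n)[:2]
        print(n,[(np.round(toworld(f,q['at'],zo)[:2],4),round(q['confidence'],2)) for q in a],[(*maskaxis(f,q['mask'],zt),round(q['confidence'],2)) for q in b])
    return f
E
python3 - <<'E'
from h import *
look('wrist',['scrub_brush','square_tile'],'w1.png')
plan(.62,-.11,.30)
E
```

```text
scrub_brush [(array([0.6452, 0.2069]), 0.7)] [(array([0.6488, 0.2086]), array([0.051, 0.139]), 2.8, 0.83)]
square_tile [] [(array([0.6344, 0.2445]), array([0.049, 0.123]), 14.4, 0.68)]
t 3.1 pos [0.5991 0.2121 0.3008] jaw 74.4 w 0.088 j7 0.74 tilt [-0.0005  0.0007]
total [-0.1067 -0.3046  0.0006] rows 9 each [-0.0119 -0.0338  0.0001]
```

View pics/w1.png

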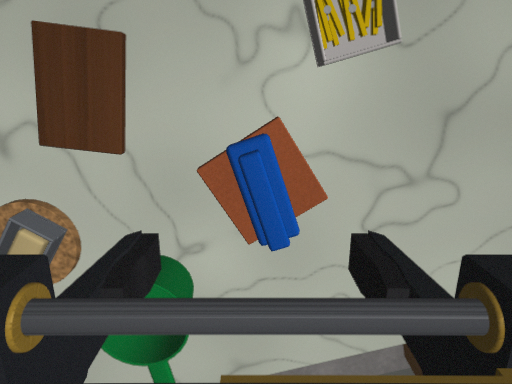

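The wrist view shows the tile with corners at about (278,117), (327,198), (248,243) and (197,169), and the brush on it. The board is at upper left, with corners (32,21), (126,34), (124,154) and (39,145). Nothing hangs over the tile except the brush, so I'll use the corners.

>>> move_arm(
  motion=[
    [1,[-0.0119,-0.0338,0],0],
    [1,[-0.0119,-0.0338,0],0],
    [1,[-0.0119,-0.0338,0],0],
    [1,[-0.0119,-0.0338,0],0],
    [1,[-0.0119,-0.0338,0],0],
    [1,[-0.0119,-0.0338,0],0],
    [1,[-0.0119,-0.0338,0],0],
    [1,[-0.0119,-0.0338,0],0],
    [1,[-0.0119,-0.0338,0],0],
    [1,[0,0,0],0],
    [1,[0,0,0],0],
  ],
)

```text
t: 4.2
tool_pos: [0.6205, -0.1113, 0.3007]
tcp_rot: [-0.0, 0.137, 0.991, 0.0]
contact_force: [-0.2, 0.7, 0.2]
gripper_width: 0.0879
```

Run:
```python
from h import *
f=look('wrist',['soap_dish','round_mat','bottle','slat_rack','spare_board'],'w2.png')
# corners from w1: same camera, pose assumed commanded
g=dict(f);E=np.eye(4);E[:3,:3]=rot(robot.read_state());E[:3,3]=[.6002,.2105,.3004];E=E@np.array(f['tool_from_camera'])
for n,c in dict(tile=[(278,117),(327,198),(248,243),(197,169)],board=[(32,21),(126,34),(124,154),(39,145)]).items():
    P=np.array([toworld(g,(r,k),.015,E)[:2] for k,r in c]);print(n,P.mean(0).round(4),P.round(3).tolist(),cv2.minAreaRect(P.astype(np.float32)))
plan(.43,-.25,.30)
```

```text
soap_dish [(array([ 0.6466, -0.1122]), 0.64)] [(array([ 0.6462, -0.1123]), array([0.06 , 0.107]), -47.6, 0.57)]
round_mat [] [(array([ 0.6156, -0.1198]), array([0.07 , 0.124]), -77.3, 0.9)]
bottle [(array([ 0.696 , -0.3052]), 0.66), (array([ 0.4619, -0.27  ]), 0.59)] [(array([ 0.4681, -0.252 ]), array([0.055, 0.093]), 62.1, 0.93)]
slat_rack [(array([ 0.4607, -0.258 ]), 0.77)] [(array([ 0.4625, -0.26  ]), array([0.083, 0.166]), 14.7, 0.66)]
spare_board [] [(array([0.515 , 0.0146]), array([0.065, 0.102]), 69.1, 0.62)]
tile [0.6444 0.2083] [[0.57, 0.248], [0.685, 0.282], [0.718, 0.168], [0.604, 0.135]] ((0.6446908712387085, 0.20819568634033203), (0.12014678120613098, 0.11893831193447113), 16.62624168395996)
board [0.4795 0.0339] [[0.396, 0.013], [0.436, 0.108], [0.562, 0.055], [0.524, -0.04]] ((0.479800283908844, 0.03377198055386543), (0.10262792557477951, 0.13816329836845398), 67.1727066040039)
t 4.8 pos [ 0.6207 -0.111   0.3007] jaw 74.3 w 0.0882 j7 1.24 tilt [0.0001 0.0001]
total [ 0.1459 -0.1855  0.0007] rows 6 each [ 0.0243 -0.0309  0.0001]
```

View pics/w2.png

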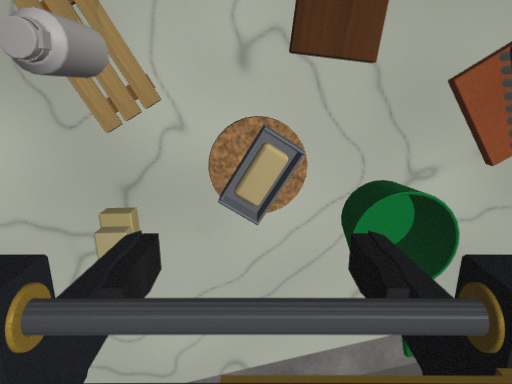

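The wrist view shows the mat as a circle spanning columns 208–307 and rows 116–213, with the dish a little off centre at about (262,175). The bottle and rack are at upper left.

>>> move_arm(
  motion=[
    [1,[0.0243,-0.0309,0],0],
    [1,[0.0243,-0.0309,0],0],
    [1,[0.0243,-0.0309,0],0],
    [1,[0.0243,-0.0309,0],0],
    [1,[0.0243,-0.0309,0],0],
    [1,[0.0243,-0.0309,0],0],
    [1,[0,0,0],0],
    [1,[0,0,0],0],
  ],
)

```text
t: 5.55
tool_pos: [0.4299, -0.2507, 0.301]
tcp_rot: [0.0, 0.138, 0.99, -0.0]
contact_force: [-0.7, 0.3, 0.1]
gripper_width: 0.088
```

Run:
```python
from h import *
f=look('wrist',['bottle','slat_rack'],'w3.png')
E=np.eye(4);E[:3,:3]=rot(robot.read_state());E[:3,3]=[.6206,-.1111,.3007];E=E@np.array(f['tool_from_camera'])
P=[toworld(f,(r,c),.015,E)[:2].round(4) for c,r in [(208,165),(307,165),(257.5,116),(257.5,213)]];print(P,(P[0]+P[1]+P[2]+P[3])/4)
plan(.46,-.26,.30)
```

```text
bottle [(array([ 0.4583, -0.2673]), 0.81)] [(array([ 0.4524, -0.2641]), array([0.054, 0.071]), -15.9, 0.7)]
slat_rack [(array([ 0.4634, -0.2616]), 0.81)] [(array([ 0.46  , -0.2613]), array([0.079, 0.17 ]), 14.3, 0.56)]
[array([ 0.6238, -0.1719]), array([ 0.657 , -0.0536]), array([ 0.5829, -0.0968]), array([ 0.7015, -0.1297])] [ 0.6413 -0.113 ]
t 5.8 pos [ 0.4312 -0.2491  0.3007] jaw 74.4 w 0.0881 j7 1.55 tilt [0.0007 0.0005]
total [-0.0306 -0.0028  0.0007] rows 1 each [-0.0306 -0.0028  0.0007]
```

View pics/w3.png

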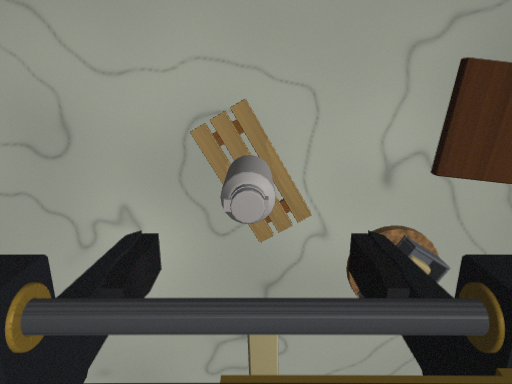

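The wrist view shows the rack with corners at about (241,100), (311,215), (263,242) and (191,131). The bottle cap is centred at about (249,203), and its base at about (247,180).

Run:
```python
from h import *
f=wrist()
f['extrinsics'][:3,3]+=np.array([.4303,-.2502,.3007])-robot.read_state()['tool_pos'] 
print([toworld(f,(r,c),z)[:2].round(4) for c,r,z in [(249,203,.132),(248,196,.105)]])
P=np.array([toworld(f,(r,c),.015)[:2] for c,r in [(241,100),(311,215),(263,242),(191,131)]],np.float32);print(P.mean(0),cv2.minAreaRect(P))
plan(.459,-.265,.30)
```

```text
[array([ 0.4578, -0.263 ]), array([ 0.4591, -0.2648])]
[ 0.46091065 -0.2606154 ] ((0.46078377962112427, -0.2611140012741089), (0.17061956226825714, 0.0727480798959732), 15.966979026794434)
t 5.8 pos [ 0.431  -0.2493  0.3006] jaw 74.4 w 0.0882 j7 1.55 tilt [0.0005 0.0005]
total [-0.0312 -0.0076  0.0006] rows 1 each [-0.0312 -0.0076  0.0006]
```

>>> move_arm(
  motion=[
    [1,[-0.031,-0.0057,0],0],
    [1,[0,0,0.03],0],
    [1,[0,0,0.03],0],
    [1,[0,0,0.03],0],
    [1,[0,0,0.03],0],
    [1,[0,0,0.02],0],
    [1,[0,0,0.02],0],
    [1,[0,0,0.02],0],
    [1,[0,0,0.02],0],
    [1,[0,0,0.016],0],
    [1,[0,0,0],0],
    [0,[0,0,0],0],
    [0,[0,0,0],0],
    [0,[0,0,0],0],
    [0,[0,0,0],0],
    [0,[0,0,0],0],
    [0,[0,0,0],0],
    [0,[0,0,0],0],
    [0,[0,0,0],0],
  ],
)

```text
t: 7.75
tool_pos: [0.4587, -0.2647, 0.0853]
tcp_rot: [0.001, 0.137, 0.991, -0.0]
contact_force: [-0.8, -0.7, 6.7]
gripper_width: 0.0553
```

Run:
```python
from h import *
plan(.478,.033,.17)
```

```text
t 7.8 pos [ 0.4587 -0.2647  0.0853] jaw 74.2 w 0.0553 j7 1.42 tilt [ 0.001 -0.001]
total [ 0.0622  0.2917 -0.085 ] rows 8 each [ 0.0078  0.0365 -0.0106]
```

>>> move_arm(
  motion=[
    [0,[0,0,-0.025],0],
    [0,[0,0,-0.03],0],
    [0,[0,0,-0.03],0],
    [0,[0.0062,0.0292,0],0],
    [0,[0.0062,0.0292,0],0],
    [0,[0.0062,0.0292,0],0],
    [0,[0.0062,0.0292,0],0],
    [0,[0.0062,0.0292,0],0],
    [0,[0.0062,0.0292,0],0],
    [0,[0.0062,0.0292,0],0],
    [0,[0.0062,0.0292,0],0],
    [0,[0.0062,0.0292,0],0],
    [0,[0.0062,0.0292,0],0],
    [0,[0,0,0],0],
    [0,[0,0,0],0],
  ],
)

```text
t: 9.25
tool_pos: [0.4772, 0.0345, 0.1693]
tcp_rot: [-0.001, 0.136, 0.991, -0.0]
contact_force: [-0.3, 0.0, -3.1]
gripper_width: 0.0555
```

Run:
```python
from h import *
plan(.478,.033,.086)
f=grab_frame('scene');save(f,'s1.png')
```

```text
t 9.2 pos [0.4772 0.0345 0.1693] jaw 74.4 w 0.0555 j7 0.95 tilt [-0.0015 -0.    ]
total [-0.0013 -0.0012  0.0833] rows 3 each [-0.0004 -0.0004  0.0278]
```

View pics/s1.png

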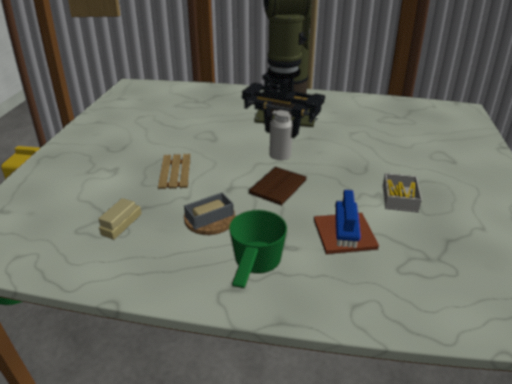

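>>> move_arm(
  motion=[
    [0,[-0.001,-0.001,0.03],0],
    [0,[0,0,0.03],0],
    [0,[0,0,0.015],0],
    [0,[0,0,0.008],0],
    [0,[0,0,0],0],
    [1,[0,0,0],0],
    [1,[0,0,0],0],
    [1,[0,0,0],0],
    [1,[0,0,0],0],
    [1,[0,0,0],0],
    [1,[0,0,-0.02],0],
    [1,[0,0,-0.04],0],
    [1,[0,0,-0.04],0],
    [1,[0,0,-0.04],0],
    [1,[0,0,-0.04],0],
    [1,[0,0,0],0],
  ],
)

```text
t: 10.9
tool_pos: [0.4814, 0.0331, 0.2714]
tcp_rot: [0.005, 0.137, 0.991, 0.001]
contact_force: [-0.2, -0.4, 0.8]
gripper_width: 0.088
```

Run:
```python
from h import *
plan(.60,.20,.25,92)
f=look('top',['bottle'])
```

```text
t 10.9 pos [0.4814 0.0331 0.2714] jaw 74.2 w 0.088 j7 1.0 tilt [0.0102 0.0016]
total [-0.0686  0.1928  0.0229] rows 6 each [-0.0114  0.0321  0.0038]
turn -0.31 rows 3 each -0.1034
bottle [] []
```

>>> move_arm(
  motion=[
    [1,[-0.0114,0.0321,0.0038],0],
    [1,[-0.0114,0.0321,0.0038],0],
    [1,[-0.0114,0.0321,0.0038],0],
    [1,[-0.0114,0.0321,0.0038],0],
    [1,[-0.0114,0.0321,0.0038],0],
    [1,[-0.0114,0.0321,0.0038],0],
    [1,[0,0,0],-0.1034],
    [1,[0,0,0],-0.1034],
    [1,[0,0,0],-0.1034],
    [1,[0,0,0],0],
    [1,[0,0,0],0],
  ],
)

```text
t: 12.15
tool_pos: [0.5959, 0.1991, 0.2423]
tcp_rot: [-0.001, -0.017, 1.0, -0.0]
contact_force: [0.6, -0.1, 0.4]
gripper_width: 0.0882
```

Run:
```python
from h import *
f=look('wrist',['scrub_brush'],'w4.png')
plan(.647,.2075,.15)
look('top',['bottle'])
```

```text
scrub_brush [(array([0.6485, 0.2083]), 0.8)] [(array([0.6516, 0.2078]), array([0.051, 0.144]), 2.2, 0.79), (array([0.7028, 0.0162]), array([0.026, 0.09 ]), -47.5, 0.72)]
t 12.3 pos [0.5964 0.1993 0.2434] jaw 92.0 w 0.0881 j7 1.04 tilt [-0.0009 -0.0004]
total [-0.0509  0.0065  0.0933] rows 3 each [-0.017   0.0022  0.0311]
bottle [(array([0.4816, 0.0324]), 0.72)] [(array([0.4793, 0.03  ]), array([0.053, 0.057]), -0.8, 0.88)]
```

View pics/w4.png

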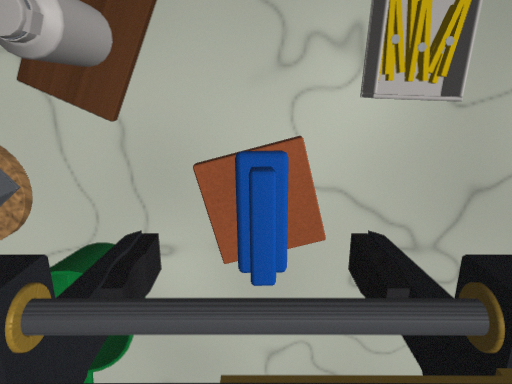

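The brush is vertical in this view. The handle top spans cols 249–276 and rows 168–286, and the body spans cols 237–288 and rows 151–273. The bottle stands upright on the board.

Run:
```python
from h import *
f=wrist()
for z,a in [(.091,[(250,168),(275,168),(251,285),(275,285)]),(.053,[(237,152),(287,152),(239,272),(287,272)])]:
    P=np.array([toworld(f,(r,c),z)[:2] for c,r in a]);print(z,P.mean(0).round(4),P.round(4).tolist())
plan(.647,.208,.075,92)
```

```text
0.091 [0.6457 0.2083] [[0.5896, 0.1952], [0.5889, 0.2165], [0.7025, 0.1995], [0.7017, 0.2221]]
0.053 [0.6462 0.209 ] [[0.5831, 0.1822], [0.5815, 0.2297], [0.7109, 0.1867], [0.7092, 0.2373]]
t 12.5 pos [0.5966 0.1994 0.244 ] jaw 92.0 w 0.0884 j7 1.04 tilt [ 0.0001 -0.0001]
total [-0.0506  0.0068  0.169 ] rows 5 each [-0.0101  0.0014  0.0338]
turn 0.0 rows 1 each 0.0002
```

>>> move_arm(
  motion=[
    [1,[-0.025,0.0037,0],0],
    [1,[-0.025,0.0037,0],-0.015],
    [1,[0,0,0.03],0],
    [1,[0,0,0.03],0],
    [1,[0,0,0.03],0],
    [1,[0,0,0.03],0],
    [1,[0,0,0.025],0],
    [1,[0,0,0.024],0],
    [1,[0,0,0],0],
    [1,[0,0,0],0],
    [0,[0,0,0],0],
    [0,[0,0,0],0],
    [0,[0,0,0],0],
    [0,[0,0,0],0],
    [0,[0,0,0],0],
    [0,[0,0,0],0],
    [0,[0,0,0],0],
    [0,[0,0,0],0],
    [0,[0,0,0],0],
  ],
)

```text
t: 14.4
tool_pos: [0.6464, 0.2085, 0.0748]
tcp_rot: [-0.0, -0.025, 1.0, -0.0]
contact_force: [-0.5, 0.8, 0.1]
gripper_width: 0.0234
```

Run:
```python
from h import *
plan(.461,-.261,.225,105)
```

```text
t 14.4 pos [0.6464 0.2085 0.0748] jaw 92.9 w 0.0234 j7 1.03 tilt [-0.0001 -0.0001]
total [ 0.2088 -0.4596 -0.1501] rows 14 each [ 0.0149 -0.0328 -0.0107]
turn -0.211 rows 2 each -0.1057
```

>>> move_arm(
  motion=[
    [0,[0,0,-0.03],0],
    [0,[0,0,-0.04],0],
    [0,[0,0,-0.04],0],
    [0,[0,0,-0.04],0],
    [0,[0.0149,-0.0328,0],0],
    [0,[0.0149,-0.0328,0],0],
    [0,[0.0149,-0.0328,0],0],
    [0,[0.0149,-0.0328,0],0],
    [0,[0.0149,-0.0328,0],0],
    [0,[0.0149,-0.0328,0],0],
    [0,[0.0149,-0.0328,0],0],
    [0,[0.0149,-0.0328,0],0],
    [0,[0.0149,-0.0328,0],0],
    [0,[0.0149,-0.0328,0],0],
    [0,[0.0149,-0.0328,0],0],
    [0,[0.0149,-0.0328,0],0],
    [0,[0.0149,-0.0328,0],0],
    [0,[0.0149,-0.0328,0],0],
    [0,[0,0,0],-0.1],
    [0,[0,0,0],-0.11],
  ],
)

```text
t: 16.4
tool_pos: [0.4601, -0.2621, 0.2246]
tcp_rot: [-0.001, -0.13, 0.991, -0.0]
contact_force: [0.5, 1.0, -2.0]
gripper_width: 0.0237
```

>>> move_arm(
  motion=[
    [0,[0,0,0],0],
    [0,[0,0,0],0],
    [0,[0,0,0],0],
  ],
)

```text
t: 16.7
tool_pos: [0.4612, -0.2602, 0.2248]
tcp_rot: [-0.0, -0.129, 0.992, 0.0]
contact_force: [0.0, 0.3, -2.4]
gripper_width: 0.0236
```

Run:
```python
from h import *
look('top',['slat_rack'])
look('wrist',['slat_rack','scrub_brush'],'w5.png')
plan(.461,-.261,.076,105)
```

```text
slat_rack [(array([ 0.4559, -0.2699]), 0.86), (array([0.6459, 0.2001]), 0.45)] [(array([ 0.4569, -0.2537]), array([0.074, 0.172]), 11.2, 0.87), (array([0.644 , 0.2065]), array([0.121, 0.125]), 16.8, 0.52)]
slat_rack [] [(array([ 0.392 , -0.2791]), array([0.028, 0.078]), -75.2, 0.91)]
scrub_brush [(array([ 0.5152, -0.247 ]), 0.72)] [(array([ 0.4966, -0.2512]), array([0.099, 0.19 ]), 14.7, 0.95)]
t 17.1 pos [ 0.4612 -0.2605  0.2249] jaw 104.9 w 0.0234 j7 1.93 tilt [-0.  0.]
total [ 0.0004 -0.0005  0.1489] rows 4 each [ 0.0001 -0.0001  0.0372]
turn -0.001 rows 1 each -0.0014
```

View pics/w5.png

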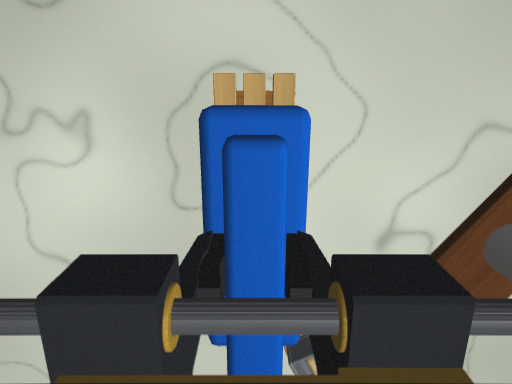

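The held brush (centre col 255) is in line with the rack's near end (slats over cols 213–295, centre 254). The rack end works out at (0.378, -0.283), which matches the expected value, so I'll lower.

>>> move_arm(
  motion=[
    [0,[0,0,0.04],0],
    [0,[0,0,0.04],0],
    [0,[0,0,0.035],0],
    [0,[0,0,0.02],0],
    [0,[0,0,0.014],0],
    [0,[0,0,0],0],
    [0,[0,0,0],0],
    [1,[0,0,0],0],
    [1,[0,0,0],0],
    [1,[0,0,0],0],
    [1,[0,0,0],0],
    [1,[0,0,0],0],
    [1,[0,0,-0.02],0],
    [1,[0,0,-0.04],0],
    [1,[0,0,-0.04],0],
    [1,[0,0,-0.04],0],
    [1,[0,0,-0.04],0],
    [1,[0,0,0],0],
    [1,[0,0,0],0],
  ],
)

```text
t: 19.0
tool_pos: [0.4613, -0.2608, 0.2566]
tcp_rot: [0.001, -0.13, 0.992, -0.001]
contact_force: [-1.1, 0.2, 0.2]
gripper_width: 0.0876
```

Run:
```python
from h import *
look('wrist',['slat_rack','scrub_brush'])
plan(.61,-.12,.255,43)
```

```text
slat_rack [] [(array([ 0.4601, -0.262 ]), array([0.078, 0.169]), 14.3, 0.95)]
scrub_brush [(array([ 0.4619, -0.2635]), 0.64)] [(array([ 0.4635, -0.2603]), array([0.051, 0.135]), 14.4, 0.94)]
t 19.2 pos [ 0.4604 -0.2603  0.2545] jaw 104.9 w 0.088 j7 1.95 tilt [-0.0026  0.0013]
total [-0.1807  0.097  -0.0007] rows 6 each [-0.0301  0.0162 -0.0001]
turn 1.081 rows 8 each 0.1351
```

>>> move_arm(
  motion=[
    [1,[-0.0301,0.0162,0],0],
    [1,[-0.0301,0.0162,0],0],
    [1,[-0.0301,0.0162,0],0],
    [1,[-0.0301,0.0162,0],0],
    [1,[-0.0301,0.0162,0],0],
    [1,[-0.0301,0.0162,0],0],
    [1,[0,0,0],0.135],
    [1,[0,0,0],0.135],
    [1,[0,0,0],0.135],
    [1,[0,0,0],0.135],
    [1,[0,0,0],0.135],
    [1,[0,0,0],0.135],
    [1,[0,0,0],0.135],
    [1,[0,0,0],0.135],
    [1,[0,0,0],0],
    [1,[0,0,0],0],
  ],
)

```text
t: 20.85
tool_pos: [0.6104, -0.1199, 0.2551]
tcp_rot: [-0.001, 0.397, 0.918, -0.0]
contact_force: [-0.2, 0.8, -0.7]
gripper_width: 0.0881
```

Run:
```python
from h import *
look('wrist',['soap_dish','round_mat'],'w6.png')
plan(.6462,-.1123,.038,43)
```

```text
soap_dish [(array([ 0.6444, -0.1114]), 0.75)] [(array([ 0.6468, -0.1105]), array([0.056, 0.107]), -47.5, 0.68), (array([ 0.4693, -0.2416]), array([0.077, 0.157]), 14.7, 0.16)]
round_mat [] [(array([ 0.6369, -0.1101]), array([0.112, 0.123]), 52.6, 0.55), (array([ 0.7446, -0.3501]), array([0.059, 0.075]), 44.5, 0.26)]
t 21.1 pos [ 0.6106 -0.1202  0.2558] jaw 43.1 w 0.0876 j7 0.82 tilt [-0.0002  0.0003]
total [-0.0186  0.0314  0.2178] rows 6 each [-0.0031  0.0052  0.0363]
turn 0.002 rows 1 each 0.0017
```

View pics/w6.png

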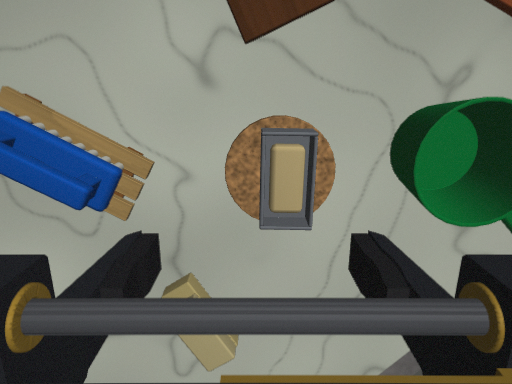

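The dish rim spans about (261,129)–(317,129) down to (260,229)–(312,229). The mat spans cols 225–336 and rows 115–221. The dipper rim's left edge is at col 390.

Run:
```python
from h import *
f=wrist()
P=np.array([toworld(f,(r,c),.049)[:2] for c,r in [(261,129),(317,129),(260,229),(312,229)]]);print(P.mean(0).round(4),np.degrees(np.arctan2(*(P[2:].sum(0)-P[:2].sum(0))[::-1])))
Q=np.array([toworld(f,(r,c),.015)[:2] for c,r in [(225,168),(336,168),(281,115),(281,221)]]);print('mat',Q.mean(0).round(4),Q.round(3).tolist())
s=robot.read_state();M=rot(s)
d=np.append(toworld(f,(155,390),.085)[:2]-P.mean(0),0);print('dipper edge in tool axes',(M.T@d).round(3))
plan(*P.mean(0),.038,43)
```

```text
[ 0.648  -0.1111] -47.10307451763266
mat [ 0.6416 -0.1107] [[0.595, -0.152], [0.686, -0.068], [0.601, -0.068], [0.685, -0.155]]
dipper edge in tool axes [0.034 0.087 0.   ]
t 21.1 pos [ 0.6107 -0.1203  0.2558] jaw 43.1 w 0.0882 j7 0.82 tilt [-0.      0.0002]
total [-0.0188  0.0336  0.2178] rows 6 each [-0.0031  0.0056  0.0363]
turn 0.001 rows 1 each 0.0013
```

The dipper rim (z 0.085) would lie under the gripper's body, so I'll grasp high on the dish. TCP at z 0.040 leaves about 8 mm of clearance, with 20 mm of finger overlap on the dish.

>>> move_arm(
  motion=[
    [1,[-0.019,0.033,0],0],
    [1,[0,0,0.03],0],
    [1,[0,0,0.03],0],
    [1,[0,0,0.03],0],
    [1,[0,0,0.03],0],
    [1,[0,0,0.03],0],
    [1,[0,0,0.025],0],
    [1,[0,0,0.02],0],
    [1,[0,0,0.02],0],
    [1,[0,0,0],0],
    [1,[0,0,0],0],
    [0,[0,0,0],0],
    [0,[0,0,0],0],
    [0,[0,0,0],0],
    [0,[0,0,0],0],
    [0,[0,0,0],0],
    [0,[0,0,0],0],
    [0,[0,0,0],0],
    [0,[0,0,-0.01],0],
    [0,[0,0,-0.02],0],
  ],
)

```text
t: 23.15
tool_pos: [0.6459, -0.1113, 0.0696]
tcp_rot: [-0.002, 0.398, 0.917, -0.001]
contact_force: [-0.0, -0.1, -1.2]
gripper_width: 0.0557
```

>>> move_arm(
  motion=[
    [0,[0,0,-0.03],0],
    [0,[0,0,-0.04],0],
    [0,[0,0,-0.04],0],
    [0,[0,0,0],0],
    [0,[0,0,0],0],
  ],
)

```text
t: 23.65
tool_pos: [0.6477, -0.1116, 0.1816]
tcp_rot: [0.0, 0.398, 0.917, 0.0]
contact_force: [-0.4, 0.8, -2.9]
gripper_width: 0.0558
```

Run:
```python
from h import *
plan(.6445,.208,.18,17)
H['soap_dish']=(.155,.19)
look('wrist',['soap_dish'],'w7.png')
```

```text
t 23.6 pos [ 0.6477 -0.1116  0.1816] jaw 43.0 w 0.0558 j7 0.8 tilt [ 0.0009 -0.0001]
total [0.2358 0.2158 0.0015] rows 8 each [0.0295 0.027  0.0002]
turn 0.455 rows 4 each 0.1136
soap_dish [(array([ 0.6472, -0.1128]), 0.74)] [(array([ 0.6328, -0.0951]), array([0.056, 0.069]), -47.3, 0.58)]
```

View pics/w7.png

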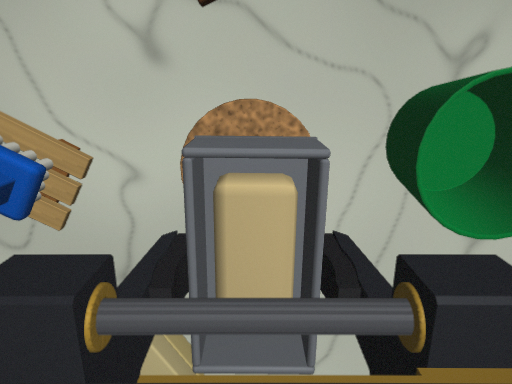

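The dish is held level and centred between the jaws. Moving to the tile now.

>>> move_arm(
  motion=[
    [0,[0.0236,0.0216,0],0],
    [0,[0.0236,0.0216,0],0],
    [0,[0.0236,0.0216,0],0],
    [0,[0.0236,0.0216,0],0],
    [0,[0.0236,0.0216,0],0],
    [0,[0.0236,0.0216,0],0],
    [0,[0.0236,0.0216,0],0],
    [0,[0.0236,0.0216,0],0],
    [0,[0.0236,0.0216,0],0],
    [0,[0.0236,0.0216,0],0],
    [0,[0,0,0],0.1136],
    [0,[0,0,0],0.1136],
    [0,[0,0,0],0.1136],
    [0,[0,0,0],0.1136],
    [0,[0,0,0],0],
    [0,[0,0,0],0],
  ],
)

```text
t: 25.4
tool_pos: [0.6438, 0.2083, 0.1796]
tcp_rot: [-0.001, 0.594, 0.805, -0.001]
contact_force: [0.1, -0.9, -1.7]
gripper_width: 0.0558
```

Run:
```python
from h import *
plan(.6445,.208,.041,17)
H['soap_dish']=(.155,.19)
look('wrist',['soap_dish','square_tile'])
look('top',['soap_dish','square_tile'],)
```

```text
t 25.4 pos [0.6438 0.2083 0.1796] jaw 17.2 w 0.0558 j7 0.02 tilt [-0.0022 -0.001 ]
total [-0.0004  0.0009  0.1386] rows 4 each [-0.0001  0.0002  0.0346]
turn 0.003 rows 1 each 0.003
soap_dish [(array([0.645, 0.209]), 0.61)] [(array([0.6371, 0.2302]), array([0.054, 0.066]), -73.3, 0.92)]
square_tile [] [(array([0.6329, 0.25  ]), array([0.035, 0.121]), 16.2, 0.86)]
soap_dish [(array([0.6421, 0.2064]), 0.7)] [(array([0.6488, 0.1696]), array([0.042, 0.069]), 15.6, 0.74)]
square_tile [(array([0.648 , 0.2072]), 0.66), (array([0.4789, 0.3568]), 0.3)] [(array([0.6438, 0.2063]), array([0.122, 0.124]), 16.4, 0.79)]
```

>>> move_arm(
  motion=[
    [0,[0,0,0.04],0],
    [0,[0,0,0.04],0],
    [0,[0,0,0.03],0],
    [0,[0,0,0.02],0],
    [0,[0,0,0.0095],0],
    [0,[0,0,0],0],
    [0,[0,0,0],0],
    [1,[0,0,0],0],
    [1,[0,0,0],0],
    [1,[0,0,0],0],
    [1,[0,0,0],0],
    [1,[0,0,0],0],
    [1,[0,0,-0.02],0],
    [1,[0,0,-0.04],0],
    [1,[0,0,-0.04],0],
    [1,[0,0,-0.04],0],
    [1,[0,0,-0.04],0],
    [1,[0,0,-0.04],0],
    [1,[0,0,0],0],
    [1,[0,0,0],0],
  ],
)

```text
t: 27.9
tool_pos: [0.6448, 0.2085, 0.2624]
tcp_rot: [0.0, 0.595, 0.804, 0.001]
contact_force: [-0.4, -0.1, -0.3]
gripper_width: 0.0878
```

Run:
```python
from h import *
look('wrist',['soap_dish','square_tile'])
plan(.44,.03,.26,74)
look('top',['bottle','spare_board'])
```

```text
soap_dish [(array([0.6437, 0.2082]), 0.56)] [(array([0.6456, 0.2092]), array([0.057, 0.107]), -73.6, 0.73)]
square_tile [(array([0.4742, 0.0198]), 0.71)] [(array([0.6453, 0.2088]), array([0.122, 0.122]), 16.1, 0.68)]
t 28.1 pos [0.6437 0.2082 0.2598] jaw 17.0 w 0.0882 j7 0.01 tilt [-0.0029 -0.0009]
total [-0.1108 -0.247   0.0005] rows 7 each [-0.0158 -0.0353  0.0001]
turn -0.995 rows 8 each -0.1243
bottle [] [(array([0.4782, 0.0301]), array([0.053, 0.055]), -0.8, 0.83)]
spare_board [] [(array([0.477 , 0.0315]), array([0.101, 0.14 ]), -23.2, 0.96), (array([ 0.4617, -0.2669]), array([0.057, 0.135]), 15.2, 0.33)]
```

>>> move_arm(
  motion=[
    [1,[-0.0158,-0.0353,0],0],
    [1,[-0.0158,-0.0353,0],0],
    [1,[-0.0158,-0.0353,0],0],
    [1,[-0.0158,-0.0353,0],0],
    [1,[-0.0158,-0.0353,0],0],
    [1,[-0.0158,-0.0353,0],0],
    [1,[-0.0158,-0.0353,0],0],
    [1,[0,0,0],0],
    [1,[0,0,0],0],
  ],
)

```text
t: 29.3
tool_pos: [0.4409, 0.0301, 0.2618]
tcp_rot: [0.0, 0.595, 0.804, 0.001]
contact_force: [0.2, 0.7, -0.1]
gripper_width: 0.0883
```

Run:
```python
from h import *
look('wrist',['bottle','spare_board'],'w8.png')
plan(.4785,.0325,.085)
```

```text
bottle [(array([0.4785, 0.031 ]), 0.58)] [(array([0.4747, 0.0338]), array([0.055, 0.067]), -29.6, 0.68)]
spare_board [] [(array([0.4775, 0.0309]), array([0.1 , 0.14]), -22.2, 0.88)]
t 29.6 pos [0.4416 0.0313 0.2613] jaw 17.1 w 0.0879 j7 0.22 tilt [0.0008 0.0004]
total [-0.0097  0.0355  0.1764] rows 5 each [-0.0019  0.0071  0.0353]
```

View pics/w8.png

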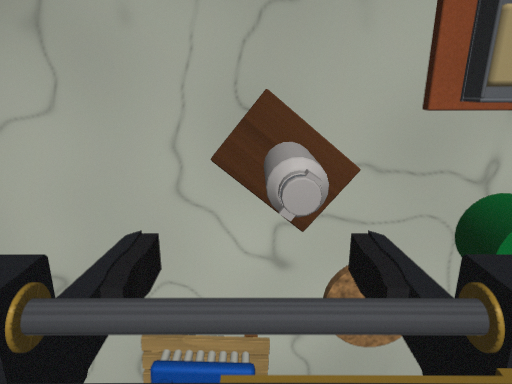

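The bottle stands upright in the middle of the board (cap at about (300,194)). Grasping it.

>>> move_arm(
  motion=[
    [1,[-0.009,0.036,0],0],
    [1,[0,0,0],0],
    [1,[0,0,0.03],0],
    [1,[0,0,0.03],0],
    [1,[0,0,0.03],0],
    [1,[0,0,0.03],0],
    [1,[0,0,0.03],0],
    [1,[0,0,0.026],0],
    [1,[0,0,0],0],
    [1,[0,0,0],0],
    [0,[0,0,0],0],
    [0,[0,0,0],0],
    [0,[0,0,0],0],
    [0,[0,0,0],0],
    [0,[0,0,0],0],
    [0,[0,0,0],0],
    [0,[0,0,0],0],
    [0,[0,0,0],0],
  ],
)

```text
t: 31.35
tool_pos: [0.4786, 0.0325, 0.086]
tcp_rot: [0.001, 0.595, 0.804, 0.001]
contact_force: [1.6, 0.7, 6.1]
gripper_width: 0.0551
```

Run:
```python
from h import *
plan(.6415,-.1115,.185)
```

```text
t 31.4 pos [0.4786 0.0325 0.086 ] jaw 17.0 w 0.0551 j7 0.26 tilt [0.0022 0.0004]
total [-0.1853  0.1138 -0.0987] rows 6 each [-0.0309  0.019  -0.0165]
```

>>> move_arm(
  motion=[
    [0,[0,0,-0.025],0],
    [0,[0,0,-0.035],0],
    [0,[0,0,-0.04],0],
    [0,[-0.0185,0.0114,0],0],
    [0,[-0.0185,0.0114,0],0],
    [0,[-0.0185,0.0114,0],0],
    [0,[-0.0185,0.0114,0],0],
    [0,[-0.0185,0.0114,0],0],
    [0,[-0.0185,0.0114,0],0],
    [0,[-0.0185,0.0114,0],0],
    [0,[-0.0185,0.0114,0],0],
    [0,[-0.0185,0.0114,0],0],
    [0,[-0.0185,0.0114,0],0],
    [0,[0,0,0],0],
    [0,[0,0,0],0],
  ],
)

```text
t: 32.85
tool_pos: [0.6395, -0.1113, 0.1843]
tcp_rot: [-0.001, 0.595, 0.804, -0.001]
contact_force: [0.4, -0.2, -2.4]
gripper_width: 0.0549
```

Run:
```python
from h import *
look('wrist',['round_mat','bottle'],'w9.png')
plan(.6415,-.1115,.086)
```

```text
round_mat [(array([ 0.6417, -0.1116]), 0.94)] [(array([ 0.6392, -0.1021]), array([0.102, 0.124]), 15.1, 0.84)]
bottle [(array([ 0.6506, -0.1471]), 0.92)] [(array([ 0.6456, -0.1347]), array([0.093, 0.101]), 17.0, 0.57)]
t 33.1 pos [ 0.6401 -0.1104  0.1853] jaw 17.1 w 0.0552 j7 0.46 tilt [-0.001   0.0007]
total [-0.0016  0.0011  0.0993] rows 3 each [-0.0005  0.0004  0.0331]
```

View pics/w9.png

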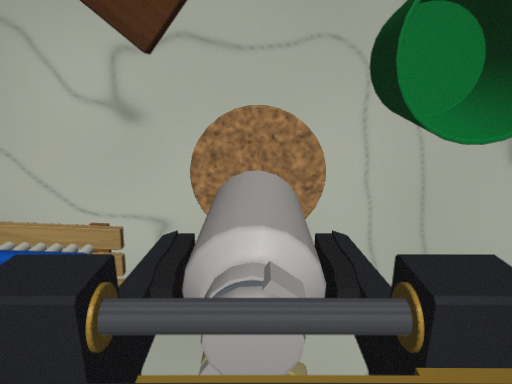

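The mat (cols 190–327, centre at about (258,172)) lies straight under the upright bottle, and the spotter puts it at (0.6417, -0.1116). Lowering.

>>> move_arm(
  motion=[
    [0,[-0.001,0.001,0.03],0],
    [0,[0,0,0.03],0],
    [0,[0,0,0.025],0],
    [0,[0,0,0.014],0],
    [0,[0,0,0],0],
    [0,[0,0,0],0],
    [1,[0,0,0],0],
    [1,[0,0,0],0],
    [1,[0,0,0],0],
    [1,[0,0,0],0],
    [1,[0,0,0],0],
    [1,[0,0,-0.02],0],
    [1,[0,0,-0.04],0],
    [1,[0,0,-0.04],0],
    [1,[0,0,-0.04],0],
    [1,[0,0,-0.04],0],
    [1,[0,0,0],0],
    [1,[0,0,0],0],
  ],
)

```text
t: 34.9
tool_pos: [0.6423, -0.112, 0.2673]
tcp_rot: [0.001, 0.595, 0.804, 0.001]
contact_force: [0.2, 0.6, -0.7]
gripper_width: 0.0879
```

Run:
```python
from h import *
look('wrist',['bottle','round_mat'])
plan(.42,-.0,.27)
```

```text
bottle [(array([ 0.6401, -0.1139]), 0.81)] [(array([ 0.6406, -0.1102]), array([0.056, 0.065]), -48.5, 0.95)]
round_mat [] [(array([ 0.642 , -0.1109]), array([0.118, 0.122]), 12.0, 0.9)]
t 35.1 pos [ 0.6412 -0.1118  0.2647] jaw 17.0 w 0.0882 j7 0.46 tilt [-0.0032  0.0005]
total [ 0.1716 -0.1788 -0.0045] rows 7 each [ 0.0245 -0.0255 -0.0006]
```

Now I'll back off from the mat for a final look.

>>> move_arm(
  motion=[
    [1,[0.0245,-0.0255,0],0],
    [1,[0.0245,-0.0255,0],0],
    [1,[0.0245,-0.0255,0],0],
    [1,[0.0245,-0.0255,0],0],
    [1,[0.0245,-0.0255,0],0],
    [1,[0.0245,-0.0255,0],0],
    [1,[0.0245,-0.0255,0],0],
    [1,[0,0,0],0],
    [1,[0,0,0],0],
  ],
)

```text
t: 36.05
tool_pos: [0.421, 0.0001, 0.2662]
tcp_rot: [-0.0, 0.594, 0.804, -0.0]
contact_force: [0.5, -0.3, 0.1]
gripper_width: 0.0884
```

Run:
```python
from h import *
f=look('top',['scrub_brush','slat_rack','bottle','round_mat','soap_dish','square_tile']);save(f,'top9.png')
f=grab_frame('scene');save(f,'s9.png')
```

```text
scrub_brush [(array([ 0.4647, -0.2599]), 0.91)] [(array([ 0.4598, -0.2573]), array([0.057, 0.129]), 15.2, 0.84)]
slat_rack [(array([ 0.4561, -0.2621]), 0.7), (array([ 0.7011, -0.3185]), 0.42)] [(array([ 0.4599, -0.2602]), array([0.086, 0.172]), 15.6, 0.98)]
bottle [(array([ 0.6479, -0.1165]), 0.86)] [(array([ 0.6336, -0.1084]), array([0.056, 0.071]), -35.1, 0.56)]
round_mat [(array([ 0.6399, -0.1123]), 0.98)] [(array([ 0.642 , -0.1138]), array([0.121, 0.127]), -1.4, 0.63), (array([ 0.5251, -0.0289]), array([0.009, 0.024]), 89.0, 0.6)]
soap_dish [(array([0.642 , 0.2116]), 0.68)] [(array([0.6412, 0.2053]), array([0.065, 0.107]), -73.4, 0.93)]
square_tile [(array([0.6477, 0.2029]), 0.94), (array([0.477 , 0.3622]), 0.31)] [(array([0.6443, 0.2066]), array([0.124, 0.127]), 16.6, 0.93)]
```

View pics/s9.png

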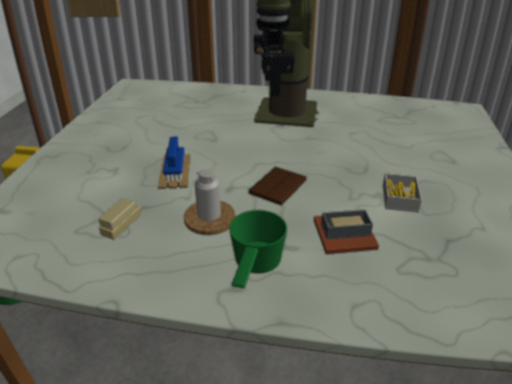

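The brush is on the rack (174,162), the bottle upright on the mat (208,200) and the dish on the tile (346,225). The bystanders are where they were and the gripper is clear, so I'm handing in.

```bash
python3 -c "
from cell import job
print(job.hand_in())"
```

```text
the job is handed in; nothing more can be done
None
```

The three things are on their own stands, and I handed the job in at about 36 s of the 112 s. The hand-in reports no verdict.

**Order of moves:** The bottle went from the rack to the dark board, the brush from the tile to the rack, and the dish from the mat to the tile. Last, the bottle went from the board to the mat.

**Centring:** Close wrist-camera checks after each release put every centre within about 4 mm of its stand's centre, against the 15 mm allowed. The brush's length was within about 0.5° of the rack's.

**Disagreement:** The final top-camera check was looser. Its whole-object outlines differed from their stands by 3–10 mm, and its single-point estimates by 4–10 mm. I put that down to its steeper parallax and the detector's noise, and trusted the close wrist views.

**Final picture:** It shows all three things upright, the dipper, clothespin box and soap bars apparently where they started, and the gripper clear of everything. I judged the bystanders by eye and did not measure them again.

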